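# Set out slats at equal gaps with a hooked spacer gauge

### The arm

A 7-joint arm with a two-finger parallel gripper is mounted at the origin on a cart in front of the work surface, level with it; the furniture and walls round the work are solid. World frame = base frame: x ahead of the robot, y to its left, z up, the work surface at z = 0. Lengths are in m, angles in rad, forces in N, time in s.
With the tool pointing down it reaches from about 0.4 to 0.9 m from the base axis. Payload 5.6 kg.
Tool frame: the origin (TCP) lies midway between the tips of the shut fingers; the grasp point (between the pads) lies 19 mm behind it; z points along the fingers, y is the line along which they close (so a half turn about z gives the same grasp; the last joint's range is limited). The gripper opens to 92 mm and grips with 3 to 60 N. Pads are 20 mm wide; open, the fingers measure 128 mm over their backs; the gripper's body (75 mm by 189 mm) begins 69 mm behind the grasp point.
Start: joints at [-1.253, 0.468, -0.012, 1.603, 0.006, 1.071, -0.056], TCP at [0.23, 0.608, 0.215] pointing down, gripper open.
Joint ranges: [-2.53, 2.53], [-0.31, 2.02], [-1.57, 1.55], [0.28, 2.44], [-1.29, 4.43], [0.15, 1.84], [-2.92, 2.92]. Speed limits (rad/s): [2.57, 2.57, 3.14, 3.14, 3.14, 3.14, 3.14].

### API

Orientations are given as a rotation vector (axis times angle).
In Python, from workcell import manip gives the robot as it stands.
- The arm moves only by the tool jog_arm, never from a script. Its argument "targets" is one flat list of numbers, 7 for each row, row after row: the shift along the tool's x, y, z in mm, then the turn, a rotation vector about the tool's x, y, z in rad, then the closure in counts, from 0 (fully open) to 255 (shut). In form: [x, y, z, wx, wy, wz, grip, x, y, z, wx, wy, wz, grip, ...]. A call has 1 to 20 rows; each row is the pose to reach, as a shift and turn from the pose commanded when the call began, along the tool's axes at that moment; what a row does not reach only later rows make up. A row lasts 1/12 s, in which the tool goes at most 41.7 mm and 7.16 degrees, less where a joint would pass 70% of its speed; a pose out of reach is approached as far as the arm can. A call with a gripper value outside its range is refused whole. The fingers move at their own pace and stop on an object; "newtons" is the grip in N (left out, the last holds). Time passes only in rows, so rows that repeat a pose let the fingers close. It gives the time, the measured TCP pose, the force and the opening at its end, in the units of the state.
- manip.get_obs(): the state, without advancing time (a new reading comes with each control period).
- manip.camera(name): name is "scene" or "top"; returns (picture, depth): 480x640x3 uint8, red, green, blue; 480x640 float32, m along the optical axis (not along the pixel's ray), 0 where there is no reading.
- manip.camera_params(name): a dict with "fx", "fy", "cx", "cy" (pixels), "R" (3x3) and "t" (3): a world point X has camera coordinates R X + t. Camera axes: x right, y down, z forward; pixel columns grow to the right and rows downward; lengths in m; the calibration is good to about 2 mm. A picture is of the moment at which its call begins. camera_params takes no time and is no camera call.
- manip.finish_job(): hands the job in, once; it reports no verdict.
The state is a dict: "t": time; "q": joint angles; "dq": joint speeds; "joint_efforts": joint torques, N m; "tool_pos": TCP position; "eef_rot": TCP orientation; "contact_force": force on the tool from outside, world axes, zero at the start; "wrist_torque": the same for the moment, N m; "opening": finger opening in m.
Only numpy, scipy, OpenCV 4.12 (cv2) and the standard library are available. Lean on these libraries where they do the work, as an engineer would, in place of code of your own. Each camera call takes 0.05 s, during which the arm holds its last target. There are 200 camera calls.

### The job

Pick up the hooked spacer gauge and set the three loose slats out on the bearers at equal gaps, working from the screwed-down end slat outward: hook the gauge over each slat with its thick leg towards the previous slat and draw the slat along until the thick leg just meets that neighbour, without shoving the neighbour out of place. Touch the slats with the gauge only, leave them square across both bearers, leave the clutter alone, and at the end stand the gauge on its legs on the bare bench.

Things in the scene. Friction and masses are not known exactly. Their poses are not given: they have to be found in the camera images.
- frame: Fixed frame: two parallel wooden bearers (18 wide, 12 mm high, centred at its x = -31 and +31 mm, along its y from -22 to +303 mm) with the end slat, 90 x 40 x 22 mm (x, y, z), screwed across them, top at z 0.034. Origin: on the bench under the end slat's centre. Its +y runs along the bearers away from the end slat, to the robot's left within 4 degrees.
- slat_1: Loose wooden slat, 90 long (its x) x 40 wide (its y) x 22 mm thick, 0.25 kg give or take a third; lies flat across both bearers, free to slide, starts up to 5 degrees askew, 30 to 60 mm clear of its neighbour. The loose slat nearest the end slat. Origin: centre of its underside, z 0.012 when on the bearers; top at z 0.034.
- slat_2: Loose wooden slat, 90 long (its x) x 40 wide (its y) x 22 mm thick, 0.25 kg give or take a third; lies flat across both bearers, free to slide, starts up to 5 degrees askew, 30 to 60 mm clear of its neighbour. The middle loose slat. Origin: centre of its underside, z 0.012 when on the bearers; top at z 0.034.
- slat_3: Loose wooden slat, 90 long (its x) x 40 wide (its y) x 22 mm thick, 0.25 kg give or take a third; lies flat across both bearers, free to slide, starts up to 5 degrees askew, 30 to 60 mm clear of its neighbour. The loose slat farthest from the end slat. Origin: centre of its underside, z 0.012 when on the bearers; top at z 0.034.
- gauge: Hooked spacer gauge, 0.25 kg, standing on two legs at the robot's right: upside-down aluminium U, 50 mm along its x, wooden handle on top. Origin: on the bench midway between the legs' inner faces. Along its y: thick leg (spacer) -41 to -25, opening -25 to +25, thin leg +25 to +35 mm. Opening 22 mm high, bridge 22 to 34 mm up. Starts with the thick leg to the robot's right within 30 degrees.
- gauge_grip (a point): Middle of the gauge's upright wooden handle, 66 mm straight above the gauge's origin. The handle is 60 mm along the gauge's x, 26 mm along its y (grip it across y), and reaches from 34 to 90 mm above the gauge's feet. Between gauge and frame stands a blue vise, 127 mm high; behind the gauge, from x 0.49, stand boxes and cans up to 265 mm high.
- gauge_spacer (a point): Middle of the outer face of the thick leg, at x 0, y -41, z 11 mm in the gauge's frame. Hooked over a 40 mm slat the gauge has 10 mm of play; with the thin leg drawing the slat and this face touching the neighbour, the gap left is the right one, 26 mm (66 mm from slat centre to slat centre).
- tape_roll: Bystander: black tape roll lying flat behind the far end of the row, 57 mm across, 19 mm high. Origin: centre of its underside.
- small_carton: Bystander: small white carton behind the far end of the row, 66 x 50 x 62 mm. Origin: centre of its underside.
- padlock: Bystander: grey padlock lying flat right of the gauge, 77 x 50 x 21 mm. Origin: centre of its underside.
- marker: Bystander: white marker pen with a green cap lying right of the gauge, 17 x 135 x 16 mm. Origin: centre of its underside.

How it is judged:
By the outcome, as a careful person would: the job done as asked, in the order asked, and still so for the second after the job is handed in, with the robot touching nothing.
It also fails if it takes over 72 s, if anything falls off the work surface, if the arm or the gripper's body presses on something with over 40 N, if the wrist force passes 120 N, or if a joint passes its speed limit or range.

## Working session

There is one attempt and no reset: what is moved stays moved. The work goes in short steps, Python scripts to look and compute and a tool call to move; the robot and the scene stay as the last step left them, time stands still between calls to the robot, and variables do not carry over. Pictures are saved under pics/ and viewed, on a budget of 10 in all, crops included, one or two more only if the job needs it, and the job is handed in when it is done.

Besides the shell and the picture viewer there is one more tool, called after "Request:" as name(argument=value, ...) on one line, values as JSON. jog_arm: Moves the arm, as the interface text tells. Its arguments: {"type":"object","properties":{"targets":{"type":"array"},"newtons":{"type":"number"}},"required":["targets"]}

```bash
mkdir -p pics
python3 - <<'E'
from workcell import manip
import cv2,numpy as np
o=manip.get_obs();print({k:np.round(v,3) for k,v in o.items()})
ims=[]
for n in("top","scene"):
    p,d=manip.camera(n);np.savez(f'pics/{n}0.npz',p=p,d=d)
    cv2.imwrite(f'pics/{n}0.png',p[:,:,::-1])
    c=manip.camera_params(n);print(n,{k:np.round(v,4).tolist() for k,v in c.items()},(d>0).mean())
E
```

```text
{'t': np.float64(0.0), 'q': array([-1.253,  0.468, -0.012,  1.604,  0.006,  1.071, -0.056]), 'dq': array([ 0.001, -0.   , -0.001,  0.002, -0.001, -0.   , -0.   ]), 'joint_efforts': array([-0.0000e+00, -5.2058e+01, -1.3000e-02, -2.4375e+01, -5.7000e-02,
        1.7000e-02,  0.0000e+00]), 'tool_pos': array([0.229, 0.608, 0.214]), 'eef_rot': array([-5.64e-01, -3.09e+00,  3.00e-03]), 'contact_force': array([-0.644,  0.437,  0.431]), 'wrist_torque': array([-0.013,  0.045,  0.038]), 'opening': np.float64(0.092)}
top {'fx': 454.0358, 'fy': 454.0358, 'cx': 326.6813, 'cy': 241.5543, 'R': [[-0.0223, -0.9997, -0.0045], [-0.9978, 0.0225, -0.0622], [0.0623, 0.0031, -0.9981]], 't': [0.0179, 0.4803, 1.3176]} 0.9958333333333333
scene {'fx': 448.5555, 'fy': 448.5555, 'cx': 316.3671, 'cy': 239.9251, 'R': [[0.4464, -0.8947, 0.0119], [-0.5093, -0.265, -0.8187], [0.7357, 0.3595, -0.574]], 't': [-0.225, 0.3091, 0.8111]} 0.9959635416666667
```

View pics/top0.png

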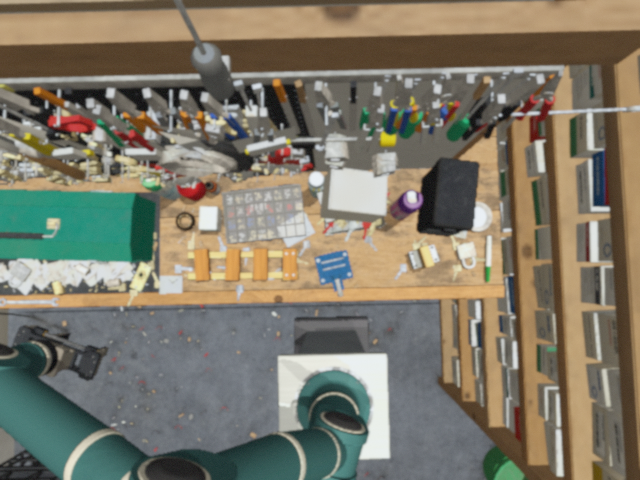

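View pics/scene0.png

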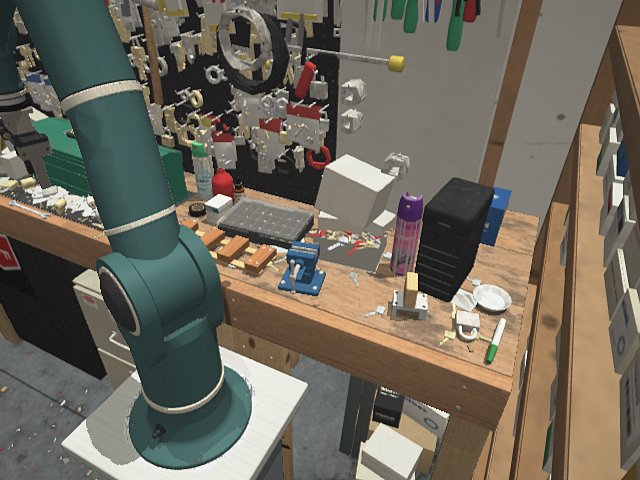

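The top view shows the slats at columns 202, 233 and 261, with the end slat at column 290, all near row 264. The gauge is near (424,257) with the vise between it and the frame. The padlock and marker are to the right.

```bash
cat > h.py <<'E'
import numpy as np,cv2
from workcell import manip
def ray(n,uv,z):
    c=manip.camera_params(n);R=np.array(c['R']);t=np.array(c['t'])
    uv=np.atleast_2d(uv).astype(float);z=np.asarray(z,float)
    d=np.c_[(uv[:,0]-c['cx'])/c['fx'],(uv[:,1]-c['cy'])/c['fy'],np.ones(len(uv))]@R
    o=-R.T@t;s=(z-o[2])/d[:,2];return o+s[:,None]*d
def cloud(n,d):
    c=manip.camera_params(n);R=np.array(c['R']);t=np.array(c['t'])
    v,u=np.mgrid[:480,:640];X=np.stack([(u-c['cx'])/c['fx']*d,(v-c['cy'])/c['fy']*d,d],-1)
    return (X-t)@R
def proj(n,P):
    c=manip.camera_params(n);X=np.atleast_2d(P)@np.array(c['R']).T+c['t']
    return np.c_[X[:,0]/X[:,2]*c['fx']+c['cx'],X[:,1]/X[:,2]*c['fy']+c['cy']]
def blobs(n,p,m,amin,z):
    "min-area rectangles of mask blobs, cast on plane z: centre, sides, angle of each side"
    for k in cv2.findContours(m.astype(np.uint8),cv2.RETR_EXTERNAL,cv2.CHAIN_APPROX_NONE)[0]:
        if cv2.contourArea(k)<amin: continue
        b=cv2.boxPoints(cv2.minAreaRect(k));P=ray(n,b,z)
        e1=P[1]-P[0];e2=P[2]-P[1]
        print('c',P.mean(0).round(4),'sides',np.hypot(*e1[:2]).round(4),np.hypot(*e2[:2]).round(4),'ang',np.degrees([np.arctan2(e1[1],e1[0]),np.arctan2(e2[1],e2[0])]).round(1),'px',b.mean(0).round(1))
E
python3 - <<'E'
from h import *
a=np.load('pics/top0.npz');p,d=a['p'],a['d'];C=cloud('top',d)
h=cv2.cvtColor(p,cv2.COLOR_RGB2HSV)
for (v,u) in [(264,202),(264,233),(264,261),(264,290),(264,247),(249,247),(257,415),(250,428),(257,424),(262,440)]: print(u,v,p[v,u],h[v,u],C[v,u].round(3))
cv2.imwrite('pics/crop0.png',np.hstack([cv2.resize(p[235:295,170:310,::-1],None,fx=4,fy=4,interpolation=cv2.INTER_CUBIC)[:,:560],cv2.resize(p[235:295,385:445,::-1],None,fx=4,fy=4,interpolation=cv2.INTER_CUBIC)]))
m=(C[...,2]>.024)&(C[...,2]<.046)&(C[...,0]<.6)
mm=m.copy();mm[:,:180]=0;mm[:,310:]=0;mm[:235]=0;mm[290:]=0
print('slats');blobs('top',p,mm,100,.034)
g=np.zeros_like(m);g[235:295,385:450]=1
print('handle');blobs('top',p,g&(C[...,2]>.075),20,.09)
print('gauge');blobs('top',p,g&(C[...,2]>.024),20,.034)
s=np.load('pics/scene0.npz');D=cloud('scene',s['d'])
x=D[(D[...,2]>.02)&(D[...,1]<-.15)&(D[...,1]>-.35)&(D[...,0]<.47)&(D[...,0]>.3)]
for z0,z1 in((.026,.04),(.05,.085),(.085,.095)):
    q=x[(x[:,2]>z0)&(x[:,2]<z1)];print(z0,len(q),q.min(0).round(3),q.max(0).round(3),q.mean(0).round(3))
E
```

```text
202 264 [217 158  86] [ 16 154 217] [0.423 0.369 0.034]
233 264 [218 158  86] [ 16 154 218] [0.421 0.279 0.035]
261 264 [219 161  86] [ 17 155 219] [0.419 0.199 0.029]
290 264 [219 158  84] [ 16 157 219] [0.417 0.114 0.034]
247 264 [198 171 138] [ 17  77 198] [ 0.42   0.245 -0.001]
247 249 [207 212 217] [105  12 217] [0.464 0.243 0.006]
415 257 [188 189 180] [ 33  12 189] [ 0.429 -0.248  0.028]
428 250 [234 220 164] [ 24  76 234] [ 0.446 -0.272  0.09 ]
424 257 [226 206 143] [ 23  94 226] [ 0.427 -0.261  0.09 ]
440 262 [167 142 112] [ 16  84 167] [ 0.413 -0.327 -0.001]
slats
c [0.417  0.1158 0.034 ] sides 0.0376 0.0865 ang [-91.3 179. ] px [289.5 264. ]
c [0.4189 0.201  0.034 ] sides 0.0405 0.0865 ang [-91.3 179.2] px [260. 264.]
c [0.4207 0.2818 0.034 ] sides 0.0405 0.0865 ang [-91.3 179.4] px [232. 264.]
c [0.4219 0.3701 0.034 ] sides 0.0433 0.0895 ang [ -87.5 -176.5] px [201.5 264.3]
c [0.4915 0.2131 0.034 ] sides 0.1769 0.0232 ang [-91.3 179. ] px [255.5 239. ]
handle
c [ 0.4299 -0.2668  0.09  ] sides 0.0272 0.0591 ang [ -72.9 -163.6] px [426.2 256. ]
gauge
c [ 0.4301 -0.2709  0.034 ] sides 0.0772 0.064 ang [ -75.4 -166.2] px [423.4 256.5]
0.026 429 [ 0.394 -0.315  0.026] [ 0.464 -0.23   0.039] [ 0.423 -0.274  0.035]
0.05 177 [ 0.396 -0.289  0.05 ] [ 0.449 -0.25   0.085] [ 0.405 -0.274  0.067]
0.085 226 [ 0.397 -0.288  0.085] [ 0.458 -0.25   0.094] [ 0.425 -0.269  0.091]
```

View pics/crop0.png

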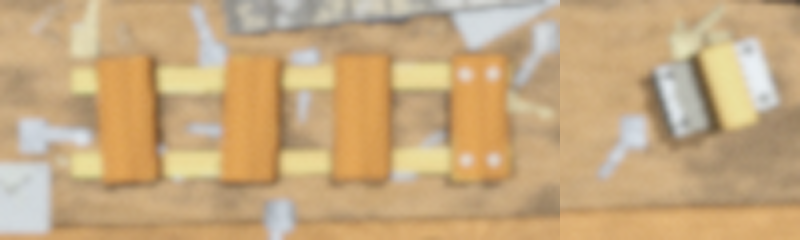

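The crop agrees with the sizes given: slats about 40 x 88 mm, and the handle 27 x 59 mm at z 0.09 with yaw about +16°. Next I need the frame direction and the clearance near the gauge.

```bash
cat >> h.py <<'E'
from scipy.spatial.transform import Rotation as Ro
def to(pos,yaw_y,cur=None):
    "shift (mm) and turn in tool axes bringing TCP to pos, tool down, tool y at yaw_y deg"
    o=manip.get_obs();R=Ro.from_rotvec(o['eef_rot']);a=np.radians(yaw_y)
    y=np.array([np.cos(a),np.sin(a),0]);z=np.array([0,0,-1.]);T=Ro.from_matrix(np.c_[np.cross(y,z),y,z])
    print((R.inv().apply(np.array(pos)-o['tool_pos'])*1e3).round(1),(R.inv()*T).as_rotvec().round(4))
E
python3 - <<'E'
from h import *
a=np.load('pics/top0.npz');p,d=a['p'],a['d'];C=cloud('top',d)
h=cv2.cvtColor(p,cv2.COLOR_RGB2HSV).astype(int)
# bearers: pale bright yellow, fit centre row per column
b=(abs(h[...,0]-23)<6)&(h[...,1]>55)&(h[...,1]<140)&(h[...,2]>205)
for r0,r1 in((248,260),(268,284)):
    P=[]
    for u in list(range(212,224))+list(range(242,251))+list(range(270,281)):
        v=np.flatnonzero(b[r0:r1,u])+r0
        if len(v)>=3:P.append((u,v.mean()))
    W=ray('top',P,.012);k=np.polyfit(W[:,1],W[:,0],1);print('bearer',len(P),'dx/dy deg',np.degrees(np.arctan(k[0])).round(2),'x at y=.116',np.polyval(k,.116).round(4))
# slat long edges, subpixel by saturation
for n,(lo,hi) in dict(end=(275,306),s1=(246,276),s2=(217,247),s3=(186,217)).items():
    E=[]
    for v in range(257,272):
        s=h[v,lo:hi,1].astype(float); s=np.array(s); t=115
        on=np.flatnonzero(s>t)
        i,j=on[0],on[-1]
        l=lo+i-(s[i]-t)/(s[i]-s[i-1]);r=lo+j+(s[j]-t)/(s[j]-s[j+1]);E.append((v,l,r))
    E=np.array(E)
    L=ray('top',E[:,[1,0]],.034);Rr=ray('top',E[:,[2,0]],.034)
    kl=np.polyfit(L[:,0],L[:,1],1);kr=np.polyfit(Rr[:,0],Rr[:,1],1)
    print(n,'y edges at x=.42',np.polyval(kl,.42).round(4),np.polyval(kr,.42).round(4),'tilt deg',np.degrees(np.arctan([kl[0],kr[0]])).round(2))
q=C[(C[...,1]<-.12)&(C[...,1]>-.42)&(C[...,2]>.1)&(C[...,0]<.62)&(C[...,0]>.3)]
for y0 in np.arange(-.42,-.12,.03):
    w=q[(q[:,1]>=y0)&(q[:,1]<y0+.03)]
    if len(w):print(y0.round(2),'min x',w[:,0].min().round(3),'zmax',w[:,2].max().round(3))
to((.47,.2,.27),90)
to((.429,-.268,.27),106)
E
```

```text
bearer 32 dx/dy deg 0.28 x at y=.116 0.4492
bearer 32 dx/dy deg 0.43 x at y=.116 0.3865
end y edges at x=.42 0.138 0.0952 tilt deg [1.08 6.25]
s1 y edges at x=.42 0.2224 0.1783 tilt deg [ 1.55 -1.06]
s2 y edges at x=.42 0.3016 0.2576 tilt deg [ 1.35 -2.91]
s3 y edges at x=.42 0.3919 0.3466 tilt deg [ 2.55 -0.25]
-0.39 min x 0.544 zmax 0.24
-0.36 min x 0.487 zmax 0.243
-0.33 min x 0.487 zmax 0.243
-0.3 min x 0.489 zmax 0.592
-0.27 min x 0.497 zmax 0.718
-0.24 min x 0.541 zmax 0.76
-0.21 min x 0.541 zmax 0.626
-0.18 min x 0.607 zmax 0.743
-0.15 min x 0.525 zmax 0.767
[-369.1 -296.5  -55.8] [-1.600e-03 -2.000e-04 -3.609e-01]
[-496.  -748.8  -55. ] [-1.600e-03 -4.000e-04 -6.402e-01]
```

Request:
jog_arm(targets=[0,0,-55,0,0,0,0,-370,-296,-55,0,0,-0.36,0,-370,-296,-55,0,0,-0.36,0,-370,-296,-55,0,0,-0.36,0,-370,-296,-55,0,0,-0.36,0,-370,-296,-55,0,0,-0.36,0,-370,-296,-55,0,0,-0.36,0,-370,-296,-55,0,0,-0.36,0,-370,-296,-55,0,0,-0.36,0,-370,-296,-55,0,0,-0.36,0,-370,-296,-55,0,0,-0.36,0,-370,-296,-55,0,0,-0.36,0])

```text
t: 1.1
tool_pos: [0.4636, 0.212, 0.2692]
eef_rot: [-0.001, -3.142, -0.0]
contact_force: [1.0, 1.0, 0.3]
opening: 0.0918
```

Run:
```python
from h import *
o=manip.get_obs();print(o['t'],o['tool_pos'].round(4),o['q'].round(2))
to((.4146,-.272,.27),105.5)
```

```text
1.1 [0.4636 0.212  0.2692] [-0.63  0.17  0.15  1.89 -0.03  1.09  1.1 ]
[  48.6 -484.    -0.9] [ 1.000e-04 -1.000e-04 -2.713e-01]
```

Request:
jog_arm(targets=[48,-484,-1,0,0,-0.271,0,48,-484,-1,0,0,-0.271,0,48,-484,-1,0,0,-0.271,0,48,-484,-1,0,0,-0.271,0,48,-484,-1,0,0,-0.271,0,48,-484,-1,0,0,-0.271,0,48,-484,-1,0,0,-0.271,0,48,-484,-1,0,0,-0.271,0,48,-484,-1,0,0,-0.271,0,48,-484,-1,0,0,-0.271,0,48,-484,-1,0,0,-0.271,0,48,-484,-1,0,0,-0.271,0,48,-484,-1,0,0,-0.271,0,48,-484,-1,0,0,-0.271,0,48,-484,-1,0,0,-0.271,0,48,-484,-1,0,0,-0.271,0,48,-484,-1,0,0,-0.271,0])

```text
t: 2.52
tool_pos: [0.4152, -0.2683, 0.27]
eef_rot: [-0.427, 3.112, 0.001]
contact_force: [-0.2, -0.6, -0.5]
opening: 0.092
```

Run:
```python
from h import *
o=manip.get_obs();print(o['t'],o['tool_pos'].round(4),o['q'].round(2))
to((.4146,-.272,.13),105.5)
p,d=manip.camera('scene')
cv2.imwrite('pics/s1.png',cv2.resize(p[130:380,300:550,::-1],None,fx=2.3,fy=2.3))
```

```text
2.5167 [ 0.4152 -0.2683  0.27  ] [-0.01  0.14  0.58  1.94 -0.09  1.08  2.45]
[  1.6  -3.5 140. ] [0.0007 0.0001 0.0024]
```

View pics/s1.png

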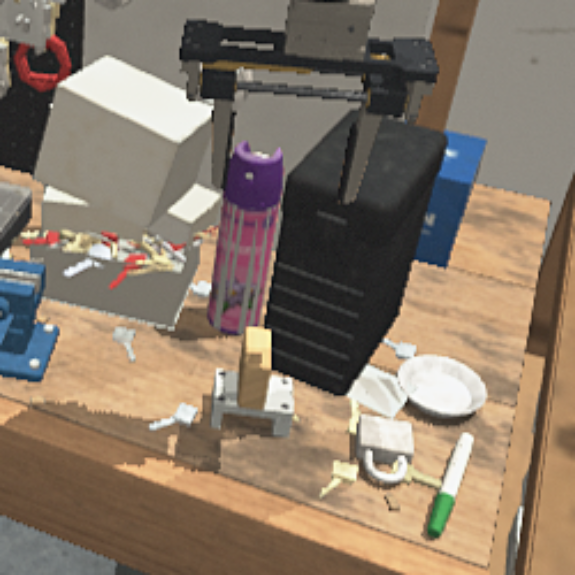

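The gripper is above the gauge, with its wide body along the closing line. The black box is just behind and the handle stands free. I'll go down now.

Request:
jog_arm(targets=[1.6,-0.5,25,0,0,0,0,1.6,-0.5,50,0,0,0,0,1.6,-0.5,75,0,0,0,0,1.6,-0.5,100,0,0,0,0,1.6,-0.5,125,0,0,0,0,1.6,-0.5,150,0,0,0,0,1.6,-0.5,150,0,0,0,0])

```text
t: 3.15
tool_pos: [0.411, -0.2682, 0.1165]
eef_rot: [0.425, -3.106, -0.007]
contact_force: [0.3, 0.5, 0.0]
opening: 0.092
```

Run:
```python
from h import *
o=manip.get_obs();print(o['t'],o['contact_force'].round(2))
to((.4146,-.272,.048),105.5)
```

```text
3.15 [0.34 0.47 0.01]
[-2.8 -4.9 68.4] [ 0.005  -0.006   0.0014]
```

Request:
jog_arm(targets=[-1,-4,25,0,0,0,0,-1,-4,50,0,0,0,0,-1,-4,69,0,0,0,0,-1,-4,69,0,0,0,0,-1,-4,69,0,0,0,0])

```text
t: 3.57
tool_pos: [0.4156, -0.2742, 0.0517]
eef_rot: [0.424, -3.112, -0.001]
contact_force: [1.3, -0.4, 0.1]
opening: 0.0916
```

Run:
```python
from h import *
o=manip.get_obs();print(o['t'],o['contact_force'].round(2))
to((.4146,-.272,.048),105.5)
```

```text
3.5667 [ 1.29 -0.37  0.09]
[0.4 2.4 3.7] [ 0.0005 -0.0003  0.0002]
```

Request:
jog_arm(targets=[0,1,2,0,0,0,0,0,1,2,0,0,0,120,0,1,2,0,0,0,160,0,1,2,0,0,0,200,0,1,2,0,0,0,255,0,1,2,0,0,0,255,0,1,2,0,0,0,255,0,1,2,0,0,0,255,0,1,2,0,0,0,255,0,1,2,0,0,0,255,0,1,2,0,0,0,255], newtons=50)

```text
t: 4.48
tool_pos: [0.415, -0.2734, 0.0491]
eef_rot: [0.423, -3.113, -0.0]
contact_force: [0.2, 0.9, -0.8]
opening: 0.0271
```

Run:
```python
from h import *
o=manip.get_obs();print(o['t'],o['tool_pos'].round(4),o['contact_force'].round(2),o['opening'])
```

```text
4.4833 [ 0.415  -0.2734  0.0491] [ 0.15  0.95 -0.83] 0.027124641800811124
```

Request:
jog_arm(targets=[0,0,-10,0,0,0,255,0,0,-30,0,0,0,255,0,0,-60,0,0,0,255,0,0,-95,0,0,0,255,0,0,-130,0,0,0,255,0,0,-162,0,0,0,255,0,0,-162,0,0,0,255,0,0,-162,0,0,0,255])

```text
t: 5.15
tool_pos: [0.4157, -0.2736, 0.2128]
eef_rot: [-0.423, 3.109, -0.002]
contact_force: [0.0, 0.5, -2.4]
opening: 0.0261
```

Run:
```python
from h import *
o=manip.get_obs();print(o['t'],o['contact_force'].round(2),o['opening'])
to((.420,-.03,.21),97)
to((.403,.203,.21),89.65)
```

```text
5.15 [ 0.02  0.53 -2.43] 0.0260842617461441
[-69.2 233.7   2.7] [-0.0013  0.0035  0.1481]
[-115.   462.7    2.5] [-0.0011  0.0036  0.2764]
```

Weight 2.4 N, so the gauge is held. I'll carry it over slat 1.

Request:
jog_arm(targets=[-8,30,0,0,0,0.02,255,-18,65,0,0,0,0.04,255,-28,100,0,0,0,0.06,255,-38,135,0,0,0,0.08,255,-48,170,0,0,0,0.1,255,-58,205,0,0,0,0.13,255,-69,240,0,0,0,0.15,255,-77,275,0,0,0,0.17,255,-84,310,0,0,0,0.2,255,-91,345,0,0,0,0.22,255,-98,380,0,0,0,0.24,255,-106,415,0,0,0,0.26,255,-112,445,1,0,0,0.276,255,-115,462,2,0,0,0.276,255,-115,462,2,0,0,0.276,255,-115,462,2,0,0,0.276,255,-115,462,2,0,0,0.276,255])

```text
t: 6.57
tool_pos: [0.4019, 0.2009, 0.2079]
eef_rot: [-0.011, -3.139, 0.004]
contact_force: [0.4, -0.3, -2.4]
opening: 0.026
```

Run:
```python
from h import *
o=manip.get_obs();print(o['t'],o['tool_pos'].round(4),o['opening'].round(4))
to((.403,.203,.09),89.65)
```

```text
Traceback (most recent call last):
AttributeError: 'float' object has no attribute 'round'
```

Request:
jog_arm(targets=[0,1,30,0,0,0,255,0,1,60,0,0,0,255,0,1,98,0,0,0,255,0,1,98,0,0,0,255,0,1,98,0,0,0,255,0,1,98,0,0,0,255])

```text
t: 7.07
tool_pos: [0.4037, 0.2031, 0.1124]
eef_rot: [0.012, 3.14, 0.001]
contact_force: [0.1, 0.6, -2.1]
opening: 0.0256
```

Run:
```python
from h import *
o=manip.get_obs();print(o['t'],o['tool_pos'].round(4),o['eef_rot'].round(4))
p,d=manip.camera('scene');np.savez('pics/s2.npz',p=p,d=d)
cv2.imwrite('pics/s2.png',cv2.resize(p[180:300,150:320,::-1],None,fx=4.5,fy=4.5,interpolation=cv2.INTER_CUBIC))
```

```text
7.0667 [0.4037 0.2031 0.1124] [1.1700e-02 3.1404e+00 7.0000e-04]
```

View pics/s2.png

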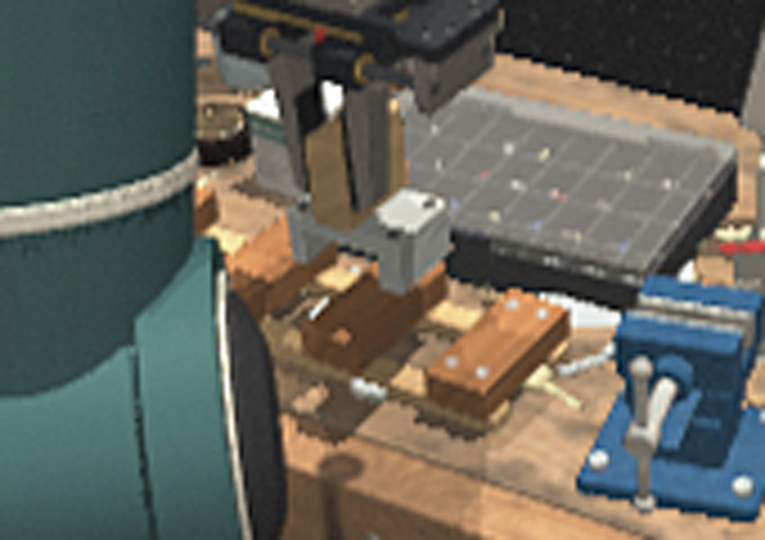

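The gauge hangs level over slat 1, crop position about (380,240), thick leg to the right towards the screwed slat. Now I'll measure it against the slats with depth from the same view.

Run:
```python
from h import *
a=np.load('pics/s2.npz');p,d=a['p'],a['d'];C=cloud('scene',d);h=cv2.cvtColor(p,cv2.COLOR_RGB2HSV).astype(int)
roi=(C[...,0]>.35)&(C[...,0]<.48)
g=roi&(abs(C[...,2]-.097)<.007)&(h[...,1]<60)&(C[...,1]>.1)&(C[...,1]<.26)
q=C[g];print('bridge top',len(q),np.percentile(q,[2,50,98],axis=0).round(4).tolist())
blobs('scene',p,g,20,np.median(q[:,2]))
s=roi&(abs(C[...,2]-.034)<.005)&(h[...,1]>110)&(h[...,0]<20)
for y0,y1 in((.08,.15),(.16,.24),(.25,.31)):
    k=s&(C[...,1]>y0)&(C[...,1]<y1);q=C[k];print('slat',len(q),np.percentile(q,[2,50,98],axis=0).round(4).tolist());blobs('scene',p,k,20,.034)
```

```text
bridge top 240 [[0.3925, 0.161, 0.0904], [0.4079, 0.1783, 0.0978], [0.4416, 0.2351, 0.1012]]
c [0.4055 0.1892 0.0978] sides 0.0892 0.0635 ang [ -62.4 -146.5] px [231.5 229. ]
slat 351 [[0.3714, 0.0954, 0.0298], [0.4104, 0.1143, 0.0355], [0.457, 0.135, 0.0381]]
c [0.4135 0.1148 0.034 ] sides 0.1087 0.0536 ang [   1.  -119.6] px [259.8 256.2]
slat 266 [[0.3736, 0.1812, 0.03], [0.4026, 0.1979, 0.0353], [0.4553, 0.2206, 0.0383]]
c [0.4192 0.2007 0.034 ] sides 0.1143 0.0562 ang [   2.4 -119.9] px [232.9 246. ]
slat 179 [[0.3864, 0.2623, 0.0296], [0.4155, 0.2808, 0.0354], [0.4523, 0.3007, 0.038]]
c [0.42   0.2798 0.034 ] sides 0.0612 0.0546 ang [  -0.5 -121.6] px [208.9 237.6]
```

Request:
jog_arm(targets=[0,-0.5,10,0,0,0,255,0,-0.5,20,0,0,0,255,0,-0.5,30,0,0,0,255,0,-0.5,40,0,0,0,255,0,-0.5,48,0,0,0,255,0,-0.5,48,0,0,0,255,0,-0.5,48,0,0,0,255,0,-0.5,48,0,0,0,255])

```text
t: 7.78
tool_pos: [0.4025, 0.2029, 0.0628]
eef_rot: [-0.009, -3.141, 0.001]
contact_force: [-0.1, -0.3, -1.9]
opening: 0.0253
```

Request:
jog_arm(targets=[0,-3,0,0,0,0,255,0,-6,0,0,0,0,255,0,-9,0,0,0,0,255,0,-12,0,0,0,0,255,0,-15,0,0,0,0,255,0,-18,0,0,0,0,255,0,-20,0,0,0,0,255,0,-21,0,0,0,0,255,0,-21,0,0,0,0,255,0,-21,0,0,0,0,255])

```text
t: 8.62
tool_pos: [0.4025, 0.1817, 0.0632]
eef_rot: [-0.01, -3.141, 0.0]
contact_force: [-1.1, -0.3, -3.1]
opening: 0.0259
```

Request:
jog_arm(targets=[0,-1,0,0,0,0,255,0,-2,0,0,0,0,255,0,-2,0,0,0,0,255,0,-2,0,0,0,0,255])

```text
t: 8.95
tool_pos: [0.4025, 0.1799, 0.0631]
eef_rot: [-0.009, -3.142, 0.0]
contact_force: [-0.4, 0.7, -2.6]
opening: 0.0258
```

Request:
jog_arm(targets=[0,-1,0,0,0,0,255,0,-2,0,0,0,0,255,0,-2,0,0,0,0,255,0,-2,0,0,0,0,255])

```text
t: 9.28
tool_pos: [0.4025, 0.1778, 0.0631]
eef_rot: [-0.009, -3.142, 0.0]
contact_force: [-0.2, -0.7, -1.9]
opening: 0.0258
```

Request:
jog_arm(targets=[0,-1,0,0,0,0,255,0,-1,0,0,0,0,255,0,-1,0,0,0,0,255])

```text
t: 9.53
tool_pos: [0.4025, 0.1776, 0.0632]
eef_rot: [0.009, 3.141, 0.001]
contact_force: [-0.7, 4.0, -3.3]
opening: 0.0259
```

Request:
jog_arm(targets=[0,-1,0,0,0,0,255,0,-1,0,0,0,0,255,0,-1,0,0,0,0,255])

```text
t: 9.78
tool_pos: [0.4025, 0.1775, 0.0633]
eef_rot: [0.008, 3.141, 0.003]
contact_force: [-1.7, 5.5, -4.6]
opening: 0.0259
```

Request:
jog_arm(targets=[0,3,0,0,0,0,255,0,6,0,0,0,0,255,0,6,-10,0,0,0,255,0,6,-25,0,0,0,255,0,6,-46,0,0,0,255,0,30,-50,0,0,0,255,0,60,-50,0,0,0,255,0,90,-50,0,0,0,255,0,106,-50,0,0,0,255,0,106,-50,0,0,0,255,0,106,-50,0,0,0,255])

```text
t: 10.7
tool_pos: [0.403, 0.282, 0.1135]
eef_rot: [0.007, 3.142, -0.001]
contact_force: [0.3, 0.0, -2.4]
opening: 0.0257
```

```bash
cat >> h.py <<'E'
def edges(p,rows=range(253,276)):
    "slat long edges from the top view: green-over-blue steps; y at x=.42 and tilt"
    h=cv2.cvtColor(p,cv2.COLOR_RGB2HSV).astype(float)[...,1]
    out=[]
    for v in rows:
        s=h[v,180:310]-115;c=np.flatnonzero(s[:-1]*s[1:]<0)
        out+= [(180+i+s[i]/(s[i]-s[i+1]),v) for i in c]
    return ray('top',out,.034)
E
python3 - <<'E'
from h import *
o=manip.get_obs();print(o['t'],o['tool_pos'].round(4),o['eef_rot'].round(4))
p,d=manip.camera('scene');np.savez('pics/s3.npz',p=p,d=d)
P,D=manip.camera('top');np.savez('pics/t3.npz',p=P,d=D)
C=cloud('scene',d);h=cv2.cvtColor(p,cv2.COLOR_RGB2HSV).astype(int)
roi=(C[...,0]>.35)&(C[...,0]<.48)
s=roi&(abs(C[...,2]-.034)<.005)&(h[...,1]>110)&(h[...,0]<20)
for y0,y1 in((.08,.145),(.15,.22),(.25,.31)):
    k=s&(C[...,1]>y0)&(C[...,1]<y1);q=C[k];print('slat',len(q),np.percentile(q,[2,50,98],axis=0).round(4).tolist())
cv2.imwrite('pics/c3.png',np.vstack([cv2.resize(p[200:300,180:300,::-1],(720,600),interpolation=cv2.INTER_CUBIC)[150:500],cv2.resize(P[245:285,180:310,::-1],(720,222),interpolation=cv2.INTER_CUBIC)]))
E
```

```text
10.7 [0.403  0.282  0.1135] [ 6.9000e-03  3.1416e+00 -1.2000e-03]
slat 354 [[0.3714, 0.0956, 0.0296], [0.4098, 0.1146, 0.0356], [0.4572, 0.1353, 0.0382]]
slat 368 [[0.3744, 0.1615, 0.0298], [0.4153, 0.1784, 0.0355], [0.4611, 0.2009, 0.0384]]
slat 186 [[0.3834, 0.2607, 0.0298], [0.4129, 0.27, 0.0354], [0.459, 0.3005, 0.0383]]
```

View pics/c3.png

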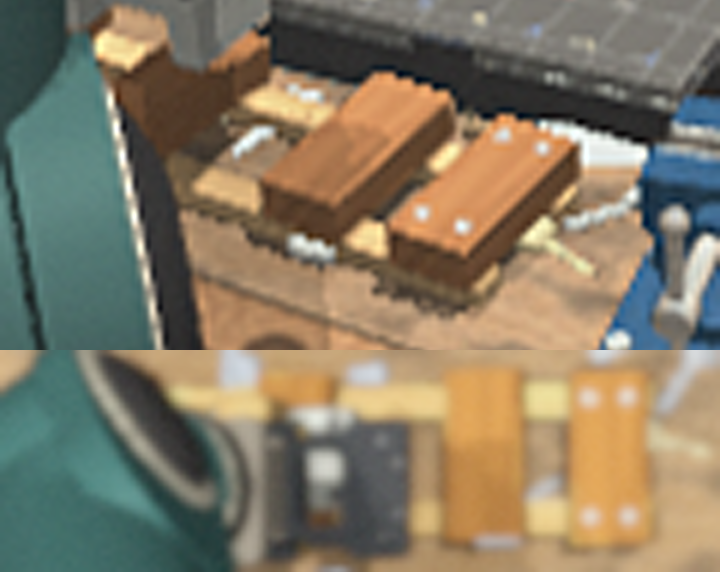

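Slat 1 is square, with a pitch of about 66 mm to the end slat on both edges. The gauge hangs over slat 2.

Request:
jog_arm(targets=[0,0,12,0,0,0,255,0,0,24,0,0,0,255,0,0,36,0,0,0,255,0,0,46,0,0,0,255,0,0,50,0,0,0,255,0,0,50,0,0,0,255,0,0,50,0,0,0,255])

```text
t: 11.38
tool_pos: [0.4034, 0.2816, 0.0633]
eef_rot: [0.01, 3.142, -0.0]
contact_force: [-0.1, -0.3, -1.5]
opening: 0.0257
```

Request:
jog_arm(targets=[0,-3,0,0,0,0,255,0,-6,0,0,0,0,255,0,-9,0,0,0,0,255,0,-12,0,0,0,0,255,0,-15,0,0,0,0,255,0,-18,0,0,0,0,255,0,-21,0,0,0,0,255,0,-24,0,0,0,0,255,0,-27,0,0,0,0,255,0,-30,0,0,0,0,255,0,-32,0,0,0,0,255,0,-34,0,0,0,0,255,0,-35,0,0,0,0,255,0,-35,0,0,0,0,255,0,-35,0,0,0,0,255])

```text
t: 12.63
tool_pos: [0.4029, 0.2466, 0.063]
eef_rot: [-0.009, -3.141, 0.001]
contact_force: [1.1, 2.6, -1.6]
opening: 0.0258
```

Run:
```python
from h import *
for i in range(3):
    o=manip.get_obs();print(o['t'],o['tool_pos'].round(5),o['eef_rot'].round(4),o['contact_force'].round(2));manip.camera('top')
```

```text
12.6333 [0.4029  0.24659 0.063  ] [-9.5000e-03 -3.1414e+00  9.0000e-04] [ 1.15  2.64 -1.61]
12.6833 [0.40289 0.24663 0.06301] [-9.4000e-03 -3.1414e+00  9.0000e-04] [ 0.81  1.86 -1.79]
12.7333 [0.40285 0.24662 0.06296] [-9.4000e-03 -3.1414e+00  1.0000e-03] [ 0.67  1.57 -0.7 ]
```

Request:
jog_arm(targets=[0,-1,0,0,0,0,255,0,-2,0,0,0,0,255,0,-2.5,0,0,0,0,255,0,-2.8,0,0,0,0,255,0,-2.8,0,0,0,0,255,0,-2.8,0,0,0,0,255])

```text
t: 13.28
tool_pos: [0.4025, 0.2437, 0.0629]
eef_rot: [-0.009, -3.141, 0.001]
contact_force: [-0.6, 0.8, -1.3]
opening: 0.0254
```

Run:
```python
from h import *
o=manip.get_obs();print(o['t'],o['tool_pos'].round(5),o['eef_rot'].round(4),o['contact_force'].round(2))
```

```text
13.2833 [0.40249 0.24372 0.06295] [-9.5000e-03 -3.1407e+00  1.2000e-03] [-0.65  0.77 -1.32]
```

Request:
jog_arm(targets=[0,3,0,0,0,0,255,0,5,0,0,0,0,255,0,5,-10,0,0,0,255,0,5,-25,0,0,0,255,0,5,-46,0,0,0,255,0,30,-50,0,0,0,255,0,60,-50,0,0,0,255,0,90,-50,0,0,0,255,0,115,-50,0,0,0,255,0,127.5,-50,0,0,0,255,0,127.5,-50,0,0,0,255,0,127.5,-50,0,0,0,255,0,127.5,-50,0,0,0,255])

```text
t: 14.37
tool_pos: [0.4038, 0.3696, 0.113]
eef_rot: [-0.012, -3.141, 0.003]
contact_force: [-0.4, -0.7, -2.1]
opening: 0.0256
```

Run:
```python
from h import *
o=manip.get_obs();print(o['t'],o['tool_pos'].round(4),o['eef_rot'].round(4))
p,d=manip.camera('scene');P,D=manip.camera('top');np.savez('pics/s4.npz',p=p,d=d,P=P,D=D)
for n,d,p in(('scene',d,p),('top',D,P)):
    C=cloud(n,d);h=cv2.cvtColor(p,cv2.COLOR_RGB2HSV).astype(int)
    s=(C[...,0]>.35)&(C[...,0]<.48)&(abs(C[...,2]-.034)<.005)&(h[...,1]>110)&(h[...,0]<20)
    for y0,y1 in((.08,.145),(.15,.212),(.22,.28),(.31,.42)):
        q=C[s&(C[...,1]>y0)&(C[...,1]<y1)]
        if len(q)>5:print(n,len(q),np.percentile(q,[2,50,98],axis=0).round(4).tolist())
cv2.imwrite('pics/c4.png',np.vstack([cv2.resize(p[190:290,170:290,::-1],(720,600),interpolation=cv2.INTER_CUBIC)[100:500],cv2.resize(P[240:285,170:310,::-1],(720,200),interpolation=cv2.INTER_CUBIC)]))
```

```text
14.3667 [0.4038 0.3696 0.113 ] [-1.180e-02 -3.141e+00  3.000e-03]
scene 355 [[0.3713, 0.0955, 0.0299], [0.4101, 0.1133, 0.0355], [0.4569, 0.1354, 0.0383]]
scene 373 [[0.3739, 0.1617, 0.0296], [0.4127, 0.1788, 0.0355], [0.462, 0.2008, 0.038]]
scene 334 [[0.3743, 0.2273, 0.0297], [0.4157, 0.2445, 0.0355], [0.4614, 0.2669, 0.038]]
scene 31 [[0.434, 0.3518, 0.0296], [0.4495, 0.3552, 0.0345], [0.4633, 0.3619, 0.0372]]
top 340 [[0.3739, 0.0966, 0.0294], [0.4169, 0.1158, 0.0328], [0.4603, 0.1349, 0.0377]]
top 363 [[0.379, 0.1632, 0.0294], [0.4212, 0.1814, 0.0329], [0.4645, 0.2015, 0.0376]]
top 372 [[0.3768, 0.2297, 0.0295], [0.4197, 0.2497, 0.0326], [0.4608, 0.268, 0.0379]]
top 68 [[0.389, 0.3557, 0.0292], [0.4588, 0.3714, 0.0331], [0.4661, 0.3923, 0.0379]]
```

View pics/c4.png

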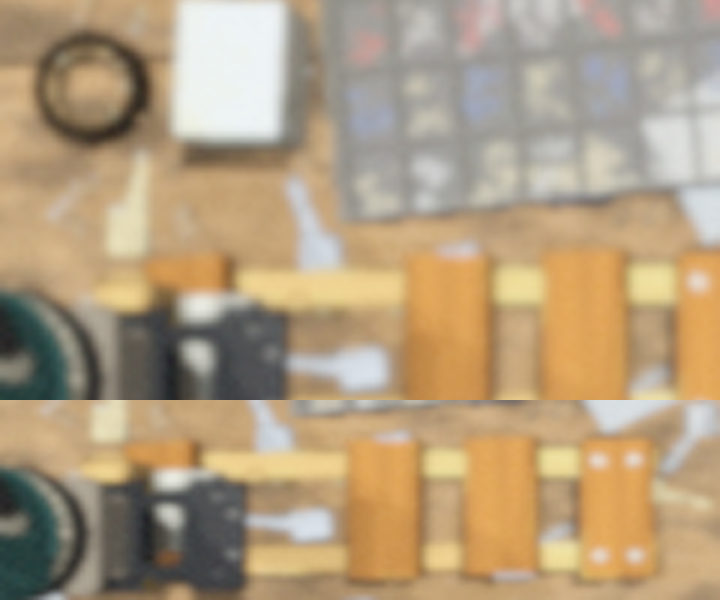

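Slats 1 and 2 sit square at pitches of 65.5–66 mm (both edges, both cameras). Slat 3 is slightly askew under the gauge, at crop position (165,450).

Request:
jog_arm(targets=[0,1.5,0,0,0,0,255,0,1.5,12,0,0,0,255,0,1.5,24,0,0,0,255,0,1.5,32,0,0,0,255,0,1.5,40,0,0,0,255,0,1.5,46,0,0,0,255,0,1.5,50,0,0,0,255,0,1.5,50,0,0,0,255,0,1.5,50,0,0,0,255])

```text
t: 15.22
tool_pos: [0.4037, 0.3732, 0.063]
eef_rot: [-0.009, -3.141, 0.0]
contact_force: [-0.0, -0.3, -2.6]
opening: 0.0259
```

Request:
jog_arm(targets=[0,-3,0,0,0,0,255,0,-6,0,0,0,0,255,0,-9,0,0,0,0,255,0,-13,0,0,0,0,255,0,-17,0,0,0,0,255,0,-21,0,0,0,0,255,0,-25,0,0,0,0,255,0,-29,0,0,0,0,255,0,-33,0,0,0,0,255,0,-37,0,0,0,0,255,0,-41,0,0,0,0,255,0,-45,0,0,0,0,255,0,-49,0,0,0,0,255,0,-52,0,0,0,0,255,0,-55,0,0,0,0,255,0,-57,0,0,0,0,255,0,-59,0,0,0,0,255,0,-60,0,0,0,0,255,0,-60,0,0,0,0,255,0,-60,0,0,0,0,255])

```text
t: 16.88
tool_pos: [0.4032, 0.3127, 0.063]
eef_rot: [-0.009, -3.141, 0.001]
contact_force: [-0.2, 2.3, -0.9]
opening: 0.0256
```

Run:
```python
from h import *
manip.camera('top');o=manip.get_obs();print(o['t'],o['tool_pos'].round(5),o['eef_rot'].round(4),o['contact_force'].round(2))
```

```text
16.9333 [0.4032  0.31275 0.06295] [-9.4000e-03 -3.1412e+00  1.2000e-03] [ 1.38  2.55 -0.95]
```

Request:
jog_arm(targets=[0,-1,0,0,0,0,255,0,-2,0,0,0,0,255,0,-2.6,0,0,0,0,255,0,-3,0,0,0,0,255,0,-3,0,0,0,0,255,0,-3,0,0,0,0,255])

```text
t: 17.43
tool_pos: [0.403, 0.3097, 0.063]
eef_rot: [-0.009, -3.141, 0.001]
contact_force: [-0.1, 2.0, -2.3]
opening: 0.026
```

Run:
```python
from h import *
o=manip.get_obs();print(o['t'],o['tool_pos'].round(5),o['eef_rot'].round(4),o['contact_force'].round(2))
```

```text
17.4333 [0.40305 0.30974 0.06296] [-9.400e-03 -3.141e+00  1.200e-03] [-0.1   2.02 -2.33]
```

Back off to mid-play, lift clear of the vise height, then check the row.

Request:
jog_arm(targets=[0,3,0,0,0,0,255,0,5,0,0,0,0,255,0,5,-10,0,0,0,255,0,5,-25,0,0,0,255,0,5,-50,0,0,0,255,0,5,-80,0,0,0,255,0,5,-110,0,0,0,255,0,5,-140,0,0,0,255,0,5,-150,0,0,0,255,0,5,-150,0,0,0,255,0,5,-150,0,0,0,255])

```text
t: 18.35
tool_pos: [0.4029, 0.3148, 0.2128]
eef_rot: [-0.009, -3.141, 0.0]
contact_force: [-0.3, -0.1, -3.9]
opening: 0.0259
```

```bash
cat > chk.py <<'E'
from h import *
import sys
o=manip.get_obs();print(o['t'],o['tool_pos'].round(4),o['eef_rot'].round(4),o['opening'])
for n in('scene','top'):
    p,d=manip.camera(n);cv2.imwrite(f'pics/{sys.argv[1]}_{n}.png',p[:,:,::-1])
    C=cloud(n,d);h=cv2.cvtColor(p,cv2.COLOR_RGB2HSV).astype(int)
    s=(C[...,0]>.35)&(C[...,0]<.48)&(abs(C[...,2]-.034)<.005)&(h[...,1]>110)&(h[...,0]<20)
    for y0,y1 in((.08,.145),(.15,.212),(.22,.28),(.285,.345),(.345,.42)):
        q=C[s&(C[...,1]>y0)&(C[...,1]<y1)]
        if len(q)>5:
            # tilt of the two long edges: per x-bin extremes in y
            b=[(x,q[abs(q[:,0]-x)<.006][:,1]) for x in np.arange(.385,.456,.01)]
            b=[(x,y.min(),y.max()) for x,y in b if len(y)>4];b=np.array(b)
            t=[np.degrees(np.arctan(np.polyfit(b[:,0],b[:,k],1)[0])).round(1) for k in(1,2)] if len(b)>3 else None
            print(n,len(q),np.percentile(q,[2,98],axis=0)[:,:2].round(4).tolist(),'tilt',t)
E
python3 chk.py f1
python3 - <<'E'
from h import *
to((.420,-.03,.215),97)
to((.415,-.2734,.215),105.5)
E
```

```text
18.35 [0.4029 0.3148 0.2128] [-9.3000e-03 -3.1413e+00  3.0000e-04] 0.025946326314900115
scene 355 [[0.3712, 0.0956], [0.4564, 0.1356]] tilt [np.float64(0.3), np.float64(-2.0)]
scene 376 [[0.3735, 0.1615], [0.4625, 0.2014]] tilt [np.float64(0.7), np.float64(-0.2)]
scene 343 [[0.3739, 0.2275], [0.4611, 0.2669]] tilt [np.float64(-1.2), np.float64(4.4)]
scene 190 [[0.4003, 0.293], [0.4623, 0.3326]] tilt [np.float64(-0.5), np.float64(29.2)]
top 334 [[0.3738, 0.0968], [0.4603, 0.1349]] tilt [np.float64(-1.1), np.float64(-0.7)]
top 378 [[0.3806, 0.1633], [0.4646, 0.2014]] tilt [np.float64(-0.8), np.float64(-1.9)]
top 382 [[0.3769, 0.2295], [0.4606, 0.268]] tilt [np.float64(-0.4), np.float64(-0.4)]
top 61 [[0.3877, 0.2938], [0.4623, 0.3312]] tilt None
[ -19.8 -344.2   -2.9] [-0.0023 -0.0027 -0.128 ]
[ -16.2 -587.6   -2.3] [-0.0021 -0.0029 -0.2764]
```

Pitches read 66.0, 65.8 and 65.6 mm. Now I'll carry the gauge back to its own bare spot.

Request:
jog_arm(targets=[-3,-30,-2,0,0,0,255,-7,-70,-2,0,0,0,255,-9,-105,-2,0,0,-0.02,255,-11,-140,-2,0,0,-0.04,255,-13,-175,-2,0,0,-0.06,255,-15,-210,-2,0,0,-0.08,255,-17,-245,-2,0,0,-0.1,255,-18,-280,-2,0,0,-0.12,255,-20,-315,-2,0,0,-0.13,255,-20,-350,-2,0,0,-0.15,255,-19,-385,-2,0,0,-0.17,255,-19,-420,-2,0,0,-0.19,255,-18,-455,-2,0,0,-0.21,255,-18,-490,-2,0,0,-0.23,255,-17,-525,-2,0,0,-0.25,255,-17,-560,-2,0,0,-0.265,255,-16,-580,-2,0,0,-0.276,255,-16,-588,-2,0,0,-0.276,255,-16,-588,-2,0,0,-0.276,255,-16,-588,-2,0,0,-0.276,255])

```text
t: 20.12
tool_pos: [0.4152, -0.2718, 0.2139]
eef_rot: [0.422, -3.111, -0.003]
contact_force: [0.3, -0.5, -2.5]
opening: 0.0258
```

Run:
```python
from h import *
o=manip.get_obs();print(o['t'],o['tool_pos'].round(4))
to((.415,-.2734,.055),105.5)
```

```text
20.1167 [ 0.4152 -0.2718  0.2139]
[  0.3  -1.8 158.9] [ 0.002  -0.0023 -0.0005]
```

Request:
jog_arm(targets=[0,-0.5,25,0,0,0,255,0,-0.5,55,0,0,0,255,0,-0.5,85,0,0,0,255,0,-0.5,115,0,0,0,255,0,-0.5,140,0,0,0,255,0,-0.5,152,0,0,0,255,0,-0.5,158,0,0,0,255,0,-0.5,158,0,0,0,255,0,-0.5,158,0,0,0,255,0,-0.5,158,0,0,0,255])

```text
t: 20.95
tool_pos: [0.4171, -0.2737, 0.0585]
eef_rot: [-0.423, 3.111, -0.002]
contact_force: [0.2, -0.6, -2.6]
opening: 0.0256
```

Run:
```python
from h import *
o=manip.get_obs();print(o['t'],o['tool_pos'].round(4),o['contact_force'].round(2))
to((.415,-.2734,.0495),105.5)
```

```text
20.95 [ 0.4171 -0.2737  0.0585] [ 0.18 -0.56 -2.63]
[2.  0.9 9. ] [-0.0015  0.0022 -0.0001]
```

Request:
jog_arm(targets=[1.5,0,3,0,0,0,255,1.5,0,6,0,0,0,255,1.5,0,8,0,0,0,255,1.5,0,8.5,0,0,0,255,1.5,0,8.5,0,0,0,255,1.5,0,8.5,0,0,0,255])

```text
t: 21.45
tool_pos: [0.4148, -0.2738, 0.0492]
eef_rot: [-0.423, 3.112, 0.0]
contact_force: [-1.2, 1.6, 6.3]
opening: 0.0259
```

Request:
jog_arm(targets=[0,0,-0.3,0,0,0,255,0,0,-0.3,0,0,0,170,0,0,-0.3,0,0,0,120,0,0,-0.3,0,0,0,60,0,0,-0.3,0,0,0,0,0,0,-0.3,0,0,0,0,0,0,-0.3,0,0,0,0,0,0,-0.3,0,0,0,0])

```text
t: 22.12
tool_pos: [0.4145, -0.2738, 0.0489]
eef_rot: [-0.423, 3.113, -0.0]
contact_force: [0.1, -0.0, -0.2]
opening: 0.0682
```

Request:
jog_arm(targets=[0,0,-10,0,0,0,0,0,0,-30,0,0,0,0,0,0,-60,0,0,0,0,0,0,-95,0,0,0,0,0,0,-130,0,0,0,0,0,0,-165,0,0,0,0,0,0,-200,0,0,0,0,0,0,-230,0,0,0,0,0,0,-230,0,0,0,0,0,0,-230,0,0,0,0])

```text
t: 22.95
tool_pos: [0.4151, -0.2742, 0.2809]
eef_rot: [-0.422, 3.109, -0.002]
contact_force: [0.2, 0.4, -1.3]
opening: 0.092
```

```bash
python3 chk.py f2; python3 -c "
import cv2,numpy as np
a=cv2.imread('pics/f2_scene.png');b=cv2.imread('pics/f2_top.png')
cv2.imwrite('pics/f2.png',np.vstack([cv2.resize(a[190:350,170:520],(770,352)),cv2.resize(b[240:285,170:310],(770,247),interpolation=cv2.INTER_CUBIC)]))"
```

```text
22.95 [ 0.4151 -0.2742  0.2809] [-4.2240e-01  3.1088e+00 -2.0000e-03] 0.09202336697113747
scene 350 [[0.3715, 0.0956], [0.4571, 0.1346]] tilt [np.float64(-0.0), np.float64(-2.1)]
scene 371 [[0.3731, 0.1614], [0.4616, 0.2004]] tilt [np.float64(0.7), np.float64(1.0)]
scene 313 [[0.3794, 0.2275], [0.4612, 0.2657]] tilt [np.float64(-0.6), np.float64(2.1)]
scene 197 [[0.3873, 0.293], [0.4617, 0.332]] tilt [np.float64(1.0), np.float64(28.4)]
top 332 [[0.374, 0.0968], [0.4603, 0.1349]] tilt [np.float64(-1.1), np.float64(-0.9)]
top 379 [[0.3797, 0.1634], [0.4647, 0.2015]] tilt [np.float64(-1.1), np.float64(-1.1)]
top 383 [[0.3768, 0.2296], [0.4608, 0.2677]] tilt [np.float64(0.2), np.float64(-0.4)]
top 378 [[0.3767, 0.2942], [0.4618, 0.3316]] tilt [np.float64(-0.1), np.float64(1.1)]
```

View pics/f2.png

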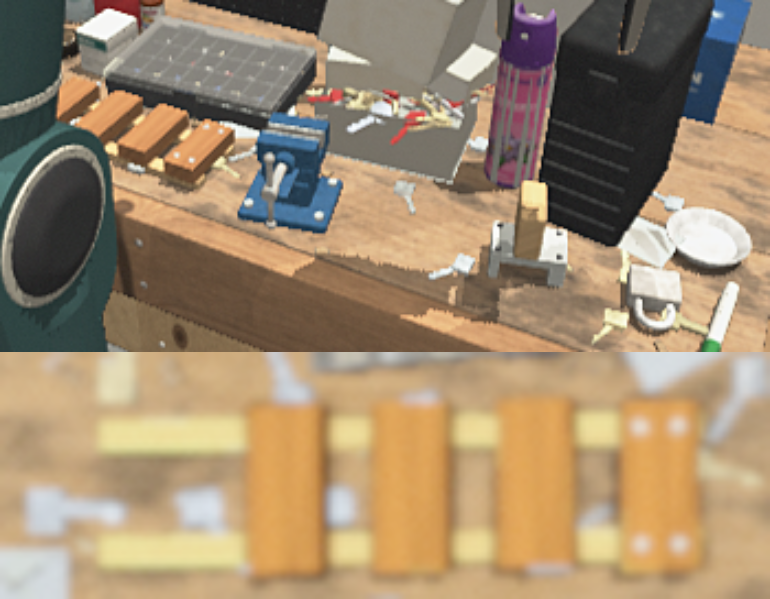

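The gauge stands upright on its legs on the bench at (530,240). The four slats are parallel with even gaps: pitches of 123–126 px at 5.5x on both edges. The clutter has not moved.

```bash
python3 -c "
from workcell import manip
print(manip.finish_job())"
```

```text
the job is handed in; nothing more can be done
None
```

I set the three loose slats out in order with the gauge, then stood the gauge back on its legs at its original bare spot. I handed the job in at about 23 s on the robot's clock.

- **Slat 1:** I drew it along until the thick leg met the screwed-down slat. The force rose to about 5 N there.
- **Slats 2 and 3:** These stopped by position, 66 mm and 132 mm beyond that contact point. A touch on a loose neighbour is too light to feel.
- **Last checks:** The scene camera read centre-to-centre spacings of about 65.5 to 66 mm. The top camera read 66.6, 66.2 and about 64.3 mm, so the two disagree by 1 to 2 mm on slat 3. A top-view pixel is about 2.8 mm.
- **Squareness:** The slats look parallel in the last picture. The top camera put all edges within about 1°. Some of the scene camera's tilt readings were unusable where the arm hid slat 3.
- **Gauge and clutter:** In that picture the gauge stood upright and released, and the clutter in view was where it had been.

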